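Clamp a bearing in the V jig with the inner of two concentric knobs

ROBOT

A 7-joint arm with a two-finger parallel gripper is mounted at the origin on a cart in front of the work surface, level with it; the furniture and walls round the work are solid. World frame = base frame: x ahead of the robot, y to its left, z up, the work surface at z = 0. Lengths are in m, angles in rad, forces in N, time in s.
With the tool pointing down it reaches from about 0.4 to 0.875 m from the base axis. Payload 19.3 kg.
Tool frame: the origin (TCP) lies at the very end of the fingers, on their centre line; the grasp point (between the pads) lies 19 mm behind it; z points along the fingers, y is the line along which they close (so a half turn about z gives the same grasp; the last joint's range is limited). The gripper opens to 85 mm and grips with 20 to 120 N. Pads are 22 mm wide; open, the fingers measure 114 mm over their backs; the gripper's body (76 mm by 85 mm) begins 54 mm behind the grasp point. The pads swing forward as they close: fully open they stand 13 mm farther back than shut.
Start: joints at [-1.218, 0.521, -0.036, 1.599, 0.021, 1.021, -0.113], TCP at [0.256, 0.57, 0.231] pointing down, gripper open.
Joint ranges: [-2.91, 2.91], [-0.3, 2.13], [-1.5, 1.42], [0.17, 2.43], [-1.26, 4.41], [0.16, 1.93], [-2.52, 2.52]. Speed limits (rad/s): [1.89, 1.89, 2.39, 2.39, 3.01, 3.01, 3.01].

INTERFACE

Orientations are given as [roll, pitch, yaw] about the fixed x, y, z axes, in that order (R = Rz(yaw) Ry(pitch) Rx(roll)).
In Python, from workcell import bot gives the robot as it stands.
- The arm moves only by the tool servo_tool, never from a script. Its argument "plan" is a list of rows, each a list of 7 numbers: the finger opening in cm, from 0 to 8.54, then the shift along the tool's x, y, z in cm, then the turn, a rotation vector about the tool's x, y, z in degrees. In form: [[fingers, x, y, z, wx, wy, wz], ...]. A call has 1 to 10 rows; each row is the pose to reach, as a shift and turn from the pose commanded when the call began, along the tool's axes at that moment; what a row does not reach only later rows make up. A row lasts 1/10 s, in which the tool goes at most 50 mm and 8.59 degrees, less where a joint would pass 70% of its speed; a pose out of reach is approached as far as the arm can. A call with a gripper value outside its range is refused whole. The fingers move at their own pace and stop on an object; "force" is the grip in N (left out, the last holds). Time passes only in rows, so rows that repeat a pose let the fingers close. It gives the time, the measured TCP pose, the force, the opening and the grip force at its end, in the units of the state.
- bot.observe(): the state, without advancing time (a new reading comes with each control period).
- bot.grab_frame(name): name is "scene" or "top" or "wrist"; returns a dict with "frame" (480x640x3 uint8, blue, green, red), "mtx" (3x3 intrinsics, pixels), "R" (3x3) and "t" (3): a world point X has camera coordinates R X + t; the wrist camera has in their place "T_tool_cam" (4x4, takes a point from camera to tool coordinates, whose origin is the TCP and whose axes are the flange's). Camera axes: x right, y down, z forward; pixel columns grow to the right and rows downward; lengths in m; the calibration is good to about 2 mm. A picture is of the moment at which its call begins: read the wrist's pose just before it. There is no depth.
- bot.job_done(): hands the job in; it is judged then, once.
The state is a dict: "clock": time; "qpos": joint angles; "qd": joint speeds; "joint_efforts": joint torques, N m; "position": TCP position; "tool_rot": TCP orientation; "force": force on the tool from outside, world axes, zero at the start; "moment": the same for the moment, N m; "grip_width": finger opening in m; "finger_force": force on a finger pad.
Only numpy, scipy, OpenCV 4.12 (cv2) and the standard library are available. Lean on these libraries where they do the work, as an engineer would, in place of code of your own. Each camera call takes 0.05 s, during which the arm holds its last target. There are 200 camera calls.

TASK

Lay the large ball bearing flat on the jig's bed, between the fixed V stop and the sprung jaw, and let go of it. Then turn only the small inner knob on top of the jig clockwise until the jaw has pushed the bearing home into the V and holds it with about 15 N: feel for it, never over-tighten it to twice that, and leave the wide outer ring at its present setting. Leave the other small parts alone, and let go of the knob at the end.

Things in the scene. Friction and masses are not known exactly. Their poses are not given: they have to be found in the camera images.
- jig: The jig's fixed aluminium bed, 90 mm (its x) by 200 mm (its y, from -47 to +153 mm) by 10 mm thick, flat on the bench. Origin: on the bench, under the seat of the bearing. The V stop is at its -y end, the knobs are at its +y end. Beside the seat in x the bed is free, so the bearing is best held along the jig's x.
- seat (a point): Point on the bed's top face (10 mm above the bench) where the bearing's axis stands when it is home in the V; axes as the jig. At the start the jaw face is 22.5 to 34 mm from here along +y (5 to 16 mm more than the bearing's radius), different each time and not measured: a bearing laid 2 to 3 mm to the +y side of this point clears V and jaw.
- stop (a point): Top of the fixed steel V stop, 31 mm from the seat along the jig's -y, 24 mm above the bench (14 mm above the bed). The V opens towards +y, its faces 120 degrees apart, 29 mm wide over the mouth. Opposite it, the sprung steel jaw: 26 mm wide in x, 12 mm thick, its top also 14 mm above the bed, moving towards -y.
- drive: The jig's grey drive housing, 62 x 66 mm, 48 mm high over the bench, fixed on the bed; it carries the knobs, the carriage and the jaw. Origin: on the bench, on the axis of the knobs, 105 mm from the seat along the jig's +y; axes as the jig.
- knob (a point): Centre of the inner knob's top face, 88 mm above the bench; axes as the housing (it does not turn). Round, fluted, bare aluminium knob, 32 mm diameter, graspable from 64 to 88 mm height. Clockwise from above moves the jaw 12 mm per rad towards the V. It stays where it is left and may be regrasped.
- knob_foot (a point): Point on the knobs' axis, 64 mm above the bench, at the inner knob's lower rim. Feel: turning the free inner knob takes 0.25 N m (less is read when one pauses); once the bearing is pinched the jaw's spring (5 N/mm, 60 N per rad of knob) adds 0.012 N m per newton: 0.18 N m above the free knob at 15 N. 0.4 to 1.35 rad bring the jaw up, unknown beforehand; 0.25 rad more give 15 N.
- ring_mark (a point): White line on the top of the outer ring, 28 mm from the knobs' axis, 62 mm above the bench; it turns with the ring. Ring: black, knurled, 60 mm diameter, from 50 to 62 mm height, round the same axis as the inner knob. It turns very easily (0.02 N m), so keep the fingertips above 64 mm.
- bearing_6202: The large ball bearing, to be clamped: steel ring 35 mm diameter, 11 mm high, 45 g, lying flat. Origin: centre of its underside, z up along its axis.
- bearing_608: A small ball bearing, 22 mm diameter, 7 mm high: bystander. Origin: centre of its underside.
- nut_m16: A steel hexagon nut, 24 mm, 12 mm high: bystander. Origin: centre of its underside.
- standoff: A brass hexagon spacer, 10 x 35 x 9 mm, lying: bystander. Origin: centre of its underside.

How it is judged:
By the outcome, as a careful person would: the job done as asked, in the order asked, and still so for the second after the job is handed in, with the robot touching nothing.
It also fails if it takes over 61 s, if anything falls off the work surface, if the arm or the gripper's body presses on something with over 40 N, if the wrist force passes 120 N, or if a joint passes its speed limit or range.

## Working session

There is one attempt and no reset: what is moved stays moved. The work goes in short steps, Python scripts to look and compute and a tool call to move; the robot and the scene stay as the last step left them, time stands still between calls to the robot, and variables do not carry over. Pictures are saved under pics/ and viewed, at most 10 in all, crops included, and the job is handed in when it is done.

Besides the shell and the picture viewer there is one more tool, called after "Request:" by a JSON object that holds its "api" and its "payload". servo_tool: Moves the arm, as the interface text tells. Its arguments: {"type":"object","properties":{"plan":{"type":"array","items":{"type":"array","items":{"type":"number"}}},"force":{"type":"number"}},"required":["plan"]}

```bash
mkdir -p pics; ls
python3 - <<'E'
from workcell import bot
import cv2,pickle
s=bot.observe();print(s)
d={}
for n in ("scene","top"):
    f=bot.grab_frame(n);d[n]=f;cv2.imwrite(f"pics/{n}0.png",f["frame"]);print(n,f["mtx"],f["R"],f["t"])
pickle.dump(d,open("f0.pkl","wb"))
E
```

```text
pics
{'clock': 0.0, 'qpos': array([-1.21818191,  0.52202243, -0.03631265,  1.60001991,  0.0211999 ,
        1.02108896, -0.11278063]), 'qd': array([ 4.60104702e-05,  9.50223645e-04,  1.00330945e-03,  1.18895740e-03,
        1.80054197e-03, -1.99351753e-03,  7.17317330e-05]), 'joint_efforts': array([ 1.59777846e-03, -9.27094173e+01,  1.98003821e+00, -3.69936776e+01,
        1.77595048e-02,  7.87111087e-03, -9.80765071e-05]), 'position': array([0.25635633, 0.5696283 , 0.23071639]), 'tool_rot': array([-3.14044246e+00,  8.97960584e-05,  2.71877506e+00]), 'force': array([ 0.01693799, -0.67683246, -0.53757555]), 'moment': array([ 0.01964043, -0.05457021,  0.00914055]), 'finger_force': 0.0, 'grip_width': 0.08520827695709084}
scene [[573.32205517   0.         319.60247976]
 [  0.         573.32205517 247.5320595 ]
 [  0.           0.           1.        ]] [[ 0.62110824 -0.7836273   0.01236141]
 [-0.58165768 -0.47148207 -0.6628567 ]
 [ 0.52526079  0.40451565 -0.74864424]] [-0.43734763  0.34095432  0.86294997]
top [[437.06584019   0.         311.95525946]
 [  0.         437.06584019 238.76751818]
 [  0.           0.           1.        ]] [[ 0.01241337 -0.99910499  0.04043681]
 [-0.98210424 -0.01978259 -0.1872963 ]
 [ 0.18792861 -0.03738818 -0.98147081]] [-0.13749118  0.58121305  0.83850004]
```

View pics/top0.png

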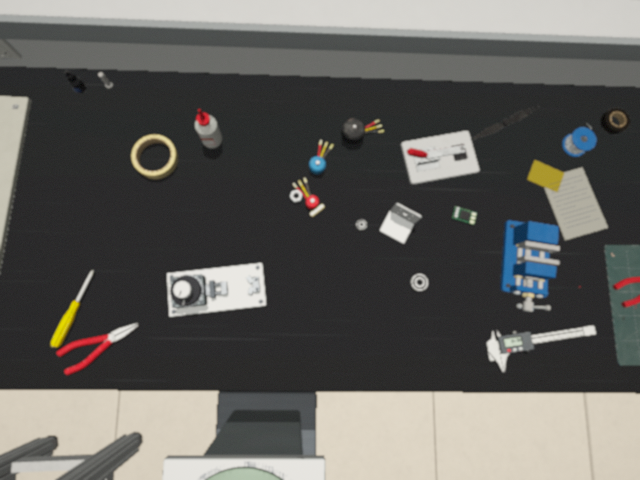

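View pics/scene0.png

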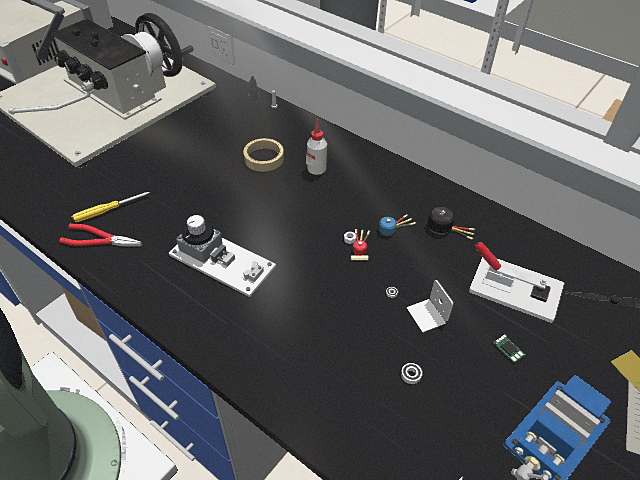

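The top view shows the 6202 bearing at about (420,282), the 608 at (362,225), the nut at (296,196), and the jig spanning (167..267, 265..315) with its knob at (185,289). The scene view has the bearing at (411,373), the knob at (196,225) and the V stop at (254,270). Next I'll rectify these into metric coordinates.

```bash
cat > h.py <<'E'
import numpy as np,cv2,pickle
from workcell import bot
from scipy.spatial.transform import Rotation as Ro
def ray(f,uv,z):
    d=f["R"].T@np.linalg.solve(f["mtx"],[uv[0],uv[1],1.]);c=-f["R"].T@f["t"]
    return c+d*(z-c[2])/d[2]
def proj(f,X):
    p=f["mtx"]@(f["R"]@np.asarray(X,float)+f["t"]);return p[:2]/p[2]
def rect(f,x0,y0,w,h,z,mm=.5):
    """metric view: col -> -y from y0 (left), row -> -x from x0 (top)"""
    m=mm/1000;src=np.float32([proj(f,(x0-r*m,y0-c*m,z)) for c,r in((0,0),(w,0),(w,h),(0,h))])
    H=cv2.getPerspectiveTransform(np.float32([(0,0),(w,0),(w,h),(0,h)]),src)
    return cv2.warpPerspective(f["frame"],H,(w,h),flags=cv2.INTER_CUBIC|cv2.WARP_INVERSE_MAP)
def wristcam():
    s=bot.observe();f=bot.grab_frame("wrist");T=np.eye(4);T[:3,:3]=Ro.from_euler("xyz",s["tool_rot"]).as_matrix();T[:3,3]=s["position"]
    W=np.linalg.inv(T@f["T_tool_cam"]);f=dict(f,R=W[:3,:3],t=W[:3,3]);return s,f
E
python3 - <<'E'
from h import *
d=pickle.load(open("f0.pkl","rb"));T,S=d["top"],d["scene"]
for n,a,b,z in(("bearing",(420,282),(411,373),.011),("608",(362,225),(392,292),.007),("knob",(185,289),(197,222),.088),("stop",(252,287),(254,268),.024)):
    print(n,ray(T,a,z),ray(S,b,z))
c=ray(T,(215,290),.01);x0,y0=c[0]+.1,c[1]+.15
print(x0,y0)
im=[rect(f,x0,y0,600,400,.01) for f in(T,S)]
cv2.imwrite("pics/r.png",cv2.resize(np.vstack(im),(450,600)))
b=ray(T,(420,282),.011);print("b",b[0]+.05,b[1]+.05)
for f in(T,S):
    r=rect(f,b[0]+.05,b[1]+.05,200,200,.011)
    g=cv2.cvtColor(r,cv2.COLOR_BGR2GRAY);_,t=cv2.threshold(g,110,255,0)
    cs=cv2.findContours(t,cv2.RETR_EXTERNAL,cv2.CHAIN_APPROX_NONE)[0];k=max(cs,key=cv2.contourArea)
    (u,v),R=cv2.minEnclosingCircle(k);print(b[0]+.05-v*.0005,b[1]+.05-u*.0005,R*.5, cv2.fitEllipse(k))
E
```

```text
bearing [ 0.50276146 -0.36244877  0.011     ] [ 0.49957845 -0.35963126  0.011     ]
608 [ 0.62602456 -0.23936985  0.007     ] [ 0.62559989 -0.23780773  0.007     ]
knob [0.47474577 0.11520051 0.088     ] [0.4742582 0.1176645 0.088    ]
stop [ 0.48550067 -0.00616054  0.024     ] [ 0.49477293 -0.004501    0.024     ]
0.5791113155222015 0.22212943369182614
b 0.552761455885408 -0.3124487704771882
0.5032381557145096 -0.3608322734373933 20.043018341064453 ((96.5374984741211, 99.18582916259766), (77.25448608398438, 78.65815734863281), 58.81837844848633)
0.5002761615433671 -0.3591105365294343 20.291234970092773 ((93.80252075195312, 103.72953796386719), (68.720703125, 79.8389892578125), 160.9830322265625)
```

View pics/r.png

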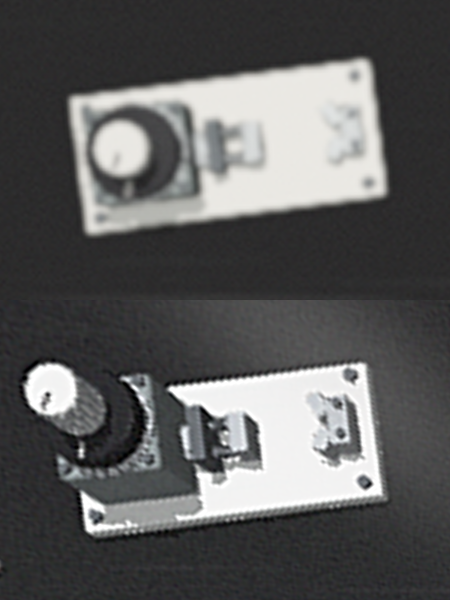

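Both rectified views show the bed. In the upper one the corners are at about (70,97), (370,58), (388,197), (88,235) at 0.667 mm/px. That makes the bed about 202 x 93 mm with jig yaw of about 7.4°, the seat near (0.488, 0.017) and the knob near (0.4745, 0.12). The bearing is near (0.502, -0.360). I'll move over the jig now.

```bash
cat >> h.py <<'E'
def row(x,y,z,yaw):
    """shift (cm, tool axes) and turn (deg) from the present pose to a tool-down world pose"""
    s=bot.observe();R0=Ro.from_euler("xyz",s["tool_rot"]);R1=Ro.from_euler("xyz",[np.pi,0,np.radians(yaw)])
    print("from",s["position"].round(4),np.degrees(s["tool_rot"]).round(2),"row",(R0.inv().apply(np.array([x,y,z])-s["position"])*100).round(2),np.degrees((R0.inv()*R1).as_rotvec()).round(2))
E
python3 -c "
from h import *
row(.5,.06,.25,97.4)"
```

```text
from [0.2564 0.5697 0.2308] [-179.95    0.    155.77] row [-43.13 -36.48  -1.88] [-5.000e-02  3.000e-02  5.837e+01]
```

Request:
{"api": "servo_tool", "payload": {"plan": [[8.5, -43.1, -36.5, -1.9, 0, 0, 58.4], [8.5, -43.1, -36.5, -1.9, 0, 0, 58.4], [8.5, -43.1, -36.5, -1.9, 0, 0, 58.4], [8.5, -43.1, -36.5, -1.9, 0, 0, 58.4], [8.5, -43.1, -36.5, -1.9, 0, 0, 58.4], [8.5, -43.1, -36.5, -1.9, 0, 0, 58.4], [8.5, -43.1, -36.5, -1.9, 0, 0, 58.4], [8.5, -43.1, -36.5, -1.9, 0, 0, 58.4], [8.5, -43.1, -36.5, -1.9, 0, 0, 58.4], [8.5, -43.1, -36.5, -1.9, 0, 0, 58.4]]}}

```text
clock: 1.1
position: [0.4721, 0.1171, 0.2482]
tool_rot: [3.142, -0.0, 1.7]
force: [1.3, 0.7, -0.4]
grip_width: 0.0851
finger_force: 0.0
```

Run:
```python
from h import *
row(.5,.06,.25,97.4)
```

```text
from [0.4721 0.1171 0.2482] [ 1.80e+02 -1.00e-02  9.74e+01] row [-6.02  2.03 -0.18] [ 0.   -0.01 -0.  ]
```

Request:
{"api": "servo_tool", "payload": {"plan": [[8.5, -4, 1.4, 0, 0, 0, 0], [8.5, -4, 1.4, 0, 0, 0, 0], [8.5, -4, 1.4, 0, 0, 0, 0], [8.5, -4, 1.4, 0, 0, 0, 0]]}}

```text
clock: 1.5
position: [0.4903, 0.082, 0.2479]
tool_rot: [-3.141, -0.0, 1.701]
force: [-0.8, 0.3, -0.3]
grip_width: 0.0845
finger_force: 0.0
```

Run:
```python
from h import *
s,f=wristcam();print(s["position"],s["tool_rot"],np.abs(s["qd"]).max(),-f["R"].T@f["t"])
pickle.dump(f,open("w1.pkl","wb"));print(f["mtx"][0,0])
cv2.imwrite("pics/w1.png",f["frame"])
```

```text
[0.49032544 0.08196174 0.24790756] [-3.14104128e+00 -2.77066566e-04  1.70053416e+00] 0.012379904998008052 [0.48011123 0.16483358 0.39193755]
427.4066858387011
```

View pics/w1.png

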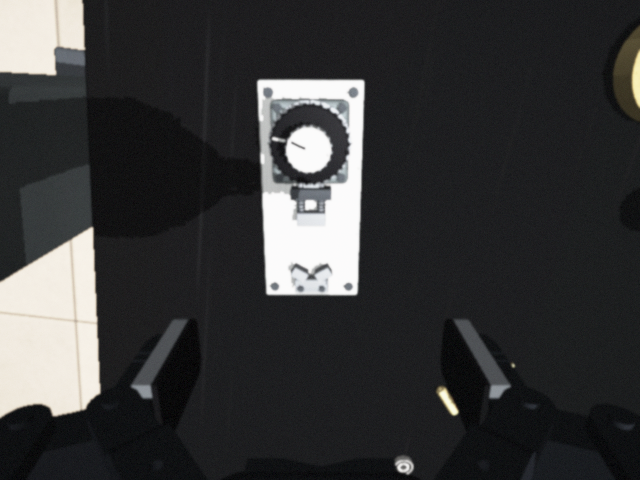

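The wrist view shows the bed corners at about (258,80), (364,80), (358,295), (266,295). The knob top is centred near (308,149), the ring near (310,143), the V stop spans (291-332, 264-293) and the jaw is at (297-326, 187-225).

Run:
```python
from h import *
f=pickle.load(open("w1.pkl","rb"))
g=cv2.cvtColor(f["frame"],cv2.COLOR_BGR2GRAY)
m=np.zeros_like(g);m[70:305,245:375]=255
_,t=cv2.threshold(cv2.bitwise_and(g,m),70,255,0)
k=max(cv2.findContours(t,0,cv2.CHAIN_APPROX_NONE)[0],key=cv2.contourArea)
h=cv2.convexHull(k);q=cv2.approxPolyDP(h,6,True).reshape(-1,2);print(q)
W=np.array([ray(f,p,.01)[:2]*1000 for p in q]);print(W.round(1),"sides",np.linalg.norm(W-np.roll(W,-1,0),axis=1).round(1))
(c,sz,a)=cv2.minAreaRect(np.float32([ray(f,p[0],.01)[:2]*1000 for p in k]));print(c,sz,a)
m[:]=0;cv2.circle(m,(308,149),27,255,-1)
_,t=cv2.threshold(cv2.bitwise_and(g,m),190,255,0)
k=max(cv2.findContours(t,0,cv2.CHAIN_APPROX_NONE)[0],key=cv2.contourArea)
c2,r=cv2.minEnclosingCircle(k);print("knob px",c2,r,ray(f,c2,.088), "r mm",r/427.4*(.392-.088)*1e3)
for p in((311,143),):print("ring",ray(f,p,.062))
for p in((291,264),(332,264),(311,293)):print("stop",ray(f,p,.024))
for p in((297,225),(326,225)):print("jawface top",ray(f,p,.024))
```

```text
[[363  79]
 [357 294]
 [267 295]
 [256  82]]
[[514.2 177.5]
 [540.7 -20.8]
 [452.4 -33.5]
 [425.3 163.5]] sides [200.1  89.2 198.9  90. ]
(483.06451416015625, 71.96482849121094) (92.29307556152344, 201.3698272705078) 7.396191596984863
knob px (308.4028015136719, 149.2536163330078) 22.90020179748535 [0.47670146 0.12412984 0.088     ] r mm 16.28839809647999
ring [0.47779764 0.12556864 0.062     ]
stop [0.47270579 0.00857192 0.024     ]
stop [0.51055544 0.01354959 0.024     ]
stop [ 0.49484934 -0.01868604  0.024     ]
jawface top [0.47396284 0.04712719 0.024     ]
jawface top [0.49990801 0.05053636 0.024     ]
```

Run:
```python
from h import *
row(.502,-.36,.12,97.4)
```

```text
from [0.4903 0.0822 0.248 ] [-1.7998e+02 -2.0000e-02  9.7470e+01] row [-44.    -4.58  12.79] [-0.02 -0.02  0.07]
```

Request:
{"api": "servo_tool", "payload": {"plan": [[8.5, -44, -4.6, 12.8, 0, 0, 0], [8.5, -44, -4.6, 12.8, 0, 0, 0], [8.5, -44, -4.6, 12.8, 0, 0, 0], [8.5, -44, -4.6, 12.8, 0, 0, 0], [8.5, -44, -4.6, 12.8, 0, 0, 0], [8.5, -44, -4.6, 12.8, 0, 0, 0], [8.5, -44, -4.6, 12.8, 0, 0, 0], [8.5, -44, -4.6, 12.8, 0, 0, 0], [8.5, -44, -4.6, 12.8, 0, 0, 0], [8.5, -44, -4.6, 12.8, 0, 0, 0]]}}

```text
clock: 2.55
position: [0.5001, -0.3653, 0.1185]
tool_rot: [-3.14, 0.001, 1.696]
force: [-0.3, 0.6, -0.6]
grip_width: 0.085
finger_force: 0.0
```

Request:
{"api": "servo_tool", "payload": {"plan": [[8.5, 0, 0, 0, 0, 0, 0], [8.5, 0, 0, 0, 0, 0, 0], [8.5, 0, 0, 0, 0, 0, 0]]}}

```text
clock: 2.85
position: [0.5025, -0.3591, 0.1206]
tool_rot: [3.141, -0.001, 1.702]
force: [-0.1, -0.0, 0.6]
grip_width: 0.0851
finger_force: 0.0
```

Run:
```python
from h import *
s,f=wristcam();print(s["position"],np.abs(s["qd"]).max())
u,v=proj(f,(.502,-.36,.011));print(u,v)
g=cv2.cvtColor(f["frame"],cv2.COLOR_BGR2GRAY);m=np.zeros_like(g);cv2.circle(m,(int(u),int(v)),50,255,-1)
_,t=cv2.threshold(cv2.bitwise_and(g,m),110,255,0)
k=max(cv2.findContours(t,0,cv2.CHAIN_APPROX_NONE)[0],key=cv2.contourArea)
P=np.float32([ray(f,p[0],.011)[:2]*1000 for p in k]);print(cv2.minEnclosingCircle(P),cv2.minEnclosingCircle(k))
cv2.imwrite("pics/w2.png",f["frame"])
```

```text
[ 0.50254058 -0.35914262  0.12055262] 0.004951829766106799
318.4119915583025 231.74662453550226
((504.3684387207031, -358.1693420410156), 20.16443634033203) ((322.5236511230469, 228.90374755859375), 30.93910026550293)
```

View pics/w2.png

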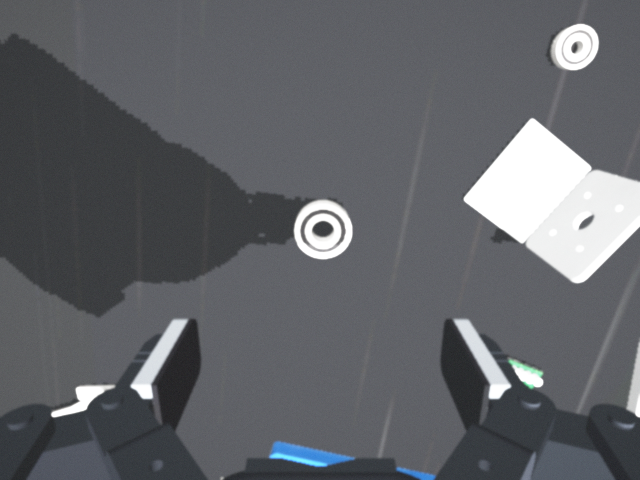

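The bearing is centred at (322,229) in the wrist view, which gives (0.504, -0.358) and a radius of about 17.5 mm once the glow is allowed for. I'll pre-shape the fingers and descend.

Run:
```python
from h import *
row(.504,-.3583,.015,97.4)
```

```text
from [ 0.5025 -0.3594  0.1206] [ 1.7995e+02 -2.0000e-02  9.7510e+01] row [ 0.09  0.15 10.56] [ 0.05 -0.02  0.11]
```

Request:
{"api": "servo_tool", "payload": {"plan": [[4.8, 0.1, 0.15, 3, 0, 0, 0], [4.8, 0.1, 0.15, 6, 0, 0, 0], [4.8, 0.1, 0.15, 8, 0, 0, 0], [4.8, 0.1, 0.15, 9.5, 0, 0, 0], [4.8, 0.1, 0.15, 10.3, 0, 0, 0], [4.8, 0.1, 0.15, 10.5, 0, 0, 0], [4.8, 0.1, 0.15, 10.5, 0, 0, 0]], "force": 30}}

```text
clock: 3.6
position: [0.5032, -0.3601, 0.0157]
tool_rot: [3.141, 0.0, 1.7]
force: [0.3, 0.1, 0.5]
grip_width: 0.0478
finger_force: 0.0
```

Request:
{"api": "servo_tool", "payload": {"plan": [[4.8, 0, 0, 0.3, 0, 0, 0], [4.8, 0, 0, 0.5, 0, 0, 0], [4.8, 0, 0, 0.5, 0, 0, 0]]}}

```text
clock: 3.9
position: [0.503, -0.36, 0.0102]
tool_rot: [3.141, 0.0, 1.699]
force: [0.6, 0.5, -0.9]
grip_width: 0.0478
finger_force: 0.0
```

Request:
{"api": "servo_tool", "payload": {"plan": [[4.8, 0.15, 0.1, 0.3, 0, 0, 0], [4.8, 0.15, 0.1, 0.5, 0, 0, 0], [4.8, 0.15, 0.1, 0.5, 0, 0, 0]]}}

```text
clock: 4.2
position: [0.5036, -0.3581, 0.0048]
tool_rot: [-3.141, -0.0, 1.7]
force: [0.2, -0.1, 0.1]
grip_width: 0.0483
finger_force: 0.0
```

Request:
{"api": "servo_tool", "payload": {"plan": [[4.8, 0, 0, 0.15, 0, 0, 0], [4.8, 0, 0, 0.15, 0, 0, 0]]}}

```text
clock: 4.4
position: [0.5036, -0.3584, 0.0035]
tool_rot: [-3.141, -0.0, 1.699]
force: [-0.8, -0.2, 0.3]
grip_width: 0.0483
finger_force: 0.0
```

Request:
{"api": "servo_tool", "payload": {"plan": [[2.5, 0, 0, 0, 0, 0, 0], [2.5, 0, 0, 0, 0, 0, 0], [2.5, 0, 0, 0, 0, 0, 0], [2.5, 0, 0, 0, 0, 0, 0], [2.5, 0, 0, 0, 0, 0, 0], [2.5, 0, 0, 0, 0, 0, 0]], "force": 40}}

```text
clock: 5.0
position: [0.5037, -0.3584, 0.0039]
tool_rot: [3.141, 0.0, 1.699]
force: [-1.5, 1.5, 5.3]
grip_width: 0.0327
finger_force: 39.2
```

Request:
{"api": "servo_tool", "payload": {"plan": [[2.5, 0, 0, -1, 0, 0, 0], [2.5, 0, 0, -4, 0, 0, 0], [2.5, 0, 0, -8, 0, 0, 0], [2.5, 0, 0, -10, 0, 0, 0], [2.5, 0, 0, -10, 0, 0, 0]]}}

```text
clock: 5.5
position: [0.505, -0.3594, 0.1072]
tool_rot: [3.138, 0.003, 1.699]
force: [0.1, 0.1, -0.1]
grip_width: 0.0331
finger_force: 39.8
```

Run:
```python
from h import *
# bearing 3.5 mm to the jig's +y of the seat
row(.4895,.0229,.08,97.4)
```

```text
from [ 0.505  -0.3594  0.1072] [1.7977e+02 1.7000e-01 9.7360e+01] row [38.12  3.35  2.62] [ 0.23  0.17 -0.03]
```

Request:
{"api": "servo_tool", "payload": {"plan": [[2.5, 38.1, 3.4, 0, 0, 0, 0], [2.5, 38.1, 3.4, 0, 0, 0, 0], [2.5, 38.1, 3.4, 0, 0, 0, 0], [2.5, 38.1, 3.4, 0, 0, 0, 0], [2.5, 38.1, 3.4, 0, 0, 0, 0], [2.5, 38.1, 3.4, 0, 0, 0, 0], [2.5, 38.1, 3.4, 0, 0, 0, 0], [2.5, 38.1, 3.4, 0, 0, 0, 0], [2.5, 38.1, 3.4, 0, 0, 0, 0], [2.5, 38.1, 3.4, 0, 0, 0, 0]]}}

```text
clock: 6.5
position: [0.4883, 0.0242, 0.1035]
tool_rot: [-3.141, 0.0, 1.701]
force: [0.3, -1.4, -0.8]
grip_width: 0.0324
finger_force: 39.9
```

Request:
{"api": "servo_tool", "payload": {"plan": [[2.5, 0, 0, 0, 0, 0, 0], [2.5, 0, 0, 0, 0, 0, 0]]}}

```text
clock: 6.7
position: [0.4886, 0.0226, 0.1036]
tool_rot: [-3.142, 0.0, 1.698]
force: [-0.4, 0.2, -1.6]
grip_width: 0.0322
finger_force: 39.9
```

Run:
```python
from h import *
s,f=wristcam();pickle.dump((s,f),open("w3.pkl","wb"))
print(s["position"],s["tool_rot"],s["grip_width"])
cv2.imwrite("pics/w3.png",f["frame"])
row(.4895,.0229,.03,97.4)
```

```text
[0.48855855 0.02258777 0.10361944] [-3.14152907e+00  2.99103541e-04  1.69754147e+00] 0.03216717238908341
from [0.4886 0.0227 0.1036] [-1.800e+02  1.000e-02  9.727e+01] row [0.01 0.1  7.36] [-0.    0.01 -0.13]
```

View pics/w3.png

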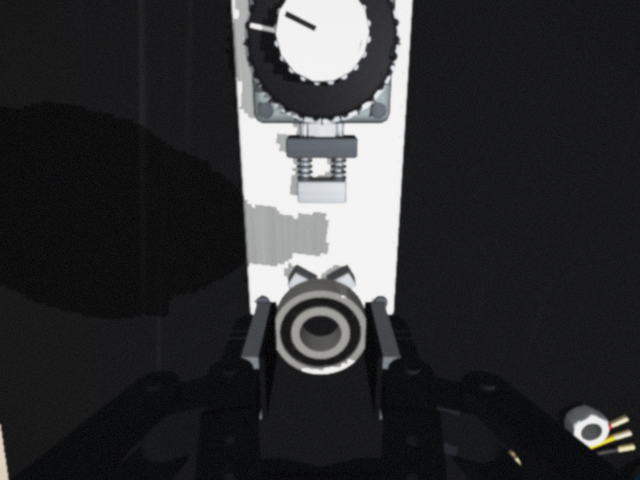

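The bearing is held between the pads with its top face centred at about (320,333) and about 46 px in radius. The jaw front is at (322,200) and the V at (321,275). I'll check its pose in the hand.

Run:
```python
from h import *
s,f=pickle.load(open("w3.pkl","rb"));print(f["R"].round(3).tolist(), f["T_tool_cam"].round(4).tolist())
x,y,z=s["position"];a=np.linspace(0,2*np.pi,60)
for dz in(-.012,-.004,0,.004,.0075):
  for r in(.0175,):
    P=np.float32([proj(f,(x+r*np.cos(t),y+r*np.sin(t),z+dz)) for t in a]);print(dz,P.min(0),P.max(0))
c=f["frame"][255:395,230:410];cv2.imwrite("pics/c3.png",cv2.resize(c,None,fx=4,fy=4,interpolation=cv2.INTER_CUBIC))
```

```text
[[0.992, 0.127, -0.001], [0.12, -0.939, 0.323], [0.041, -0.321, -0.946]] [[0.0006, -0.9463, -0.3232, 0.0835], [1.0, 0.0007, -0.0003, 0.0005], [0.0005, -0.3232, 0.9463, -0.144], [0.0, 0.0, 0.0, 1.0]]
-0.012 [276.27725 265.6472 ] [361.889  342.1988]
-0.004 [274.267 273.932] [363.76395 353.29593]
0 [273.19177 278.37283] [364.7691  359.21744]
0.004 [272.0654 283.0322] [365.8221  365.41037]
0.0075 [271.03494 287.30133] [366.7855 371.0668]
```

View pics/c3.png

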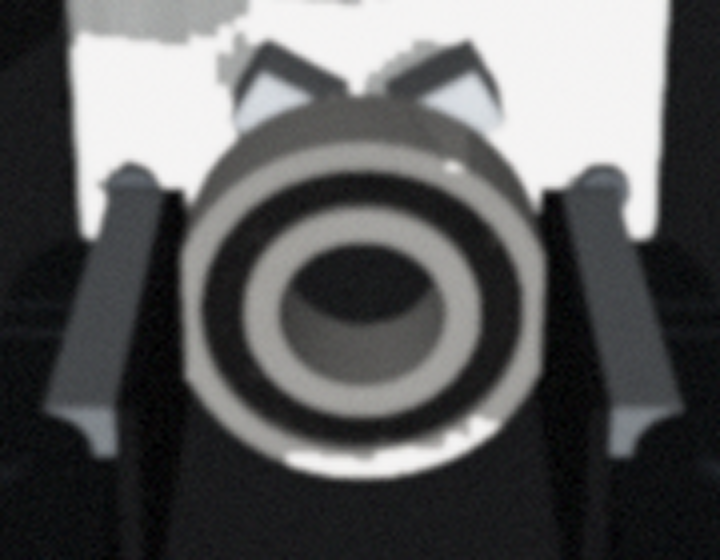

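The bearing sits level and centred in the pads, with its top about 8-10 mm above the TCP. I'll lower it to the bed.

Request:
{"api": "servo_tool", "payload": {"plan": [[2.5, 0.1, 0.1, 2.5, 0, 0, 0], [2.5, 0.1, 0.1, 5, 0, 0, 0], [2.5, 0.1, 0.1, 7, 0, 0, 0], [2.5, 0.1, 0.1, 8, 0, 0, 0], [2.5, 0.1, 0.1, 8.3, 0, 0, 0], [2.5, 0.1, 0.1, 8.3, 0, 0, 0], [2.5, 0.1, 0.1, 8.3, 0, 0, 0]]}}

```text
clock: 7.45
position: [0.4899, 0.0248, 0.0214]
tool_rot: [3.141, 0.0, 1.699]
force: [0.3, 0.1, -0.2]
grip_width: 0.0325
finger_force: 39.9
```

Request:
{"api": "servo_tool", "payload": {"plan": [[2.5, 0, 0, 0.2, 0, 0, 0], [2.5, 0, 0, 0.4, 0, 0, 0], [2.5, 0, 0, 0.5, 0, 0, 0], [2.5, 0, 0, 0.5, 0, 0, 0]]}}

```text
clock: 7.85
position: [0.4894, 0.025, 0.0156]
tool_rot: [-3.142, 0.0, 1.7]
force: [0.1, -0.5, -0.4]
grip_width: 0.0326
finger_force: 39.9
```

Request:
{"api": "servo_tool", "payload": {"plan": [[2.5, -0.1, 0, 0.1, 0, 0, 0], [2.5, -0.1, 0, 0.15, 0, 0, 0], [2.5, -0.1, 0, 0.15, 0, 0, 0]]}}

```text
clock: 8.15
position: [0.4895, 0.0239, 0.014]
tool_rot: [-3.142, 0.0, 1.699]
force: [-0.1, -0.6, -1.3]
grip_width: 0.0322
finger_force: 39.9
```

Request:
{"api": "servo_tool", "payload": {"plan": [[2.5, 0, 0, 0.1, 0, 0, 0], [2.5, 0, 0, 0.1, 0, 0, 0]]}}

```text
clock: 8.35
position: [0.4896, 0.0239, 0.0137]
tool_rot: [3.141, -0.0, 1.699]
force: [-4.1, 0.5, 19.2]
grip_width: 0.0327
finger_force: 42.0
```

Request:
{"api": "servo_tool", "payload": {"plan": [[3.3, 0, 0, -0.05, 0, 0, 0], [4.0, 0, 0, -0.05, 0, 0, 0], [5.0, 0, 0, -0.05, 0, 0, 0], [5.5, 0, 0, -0.05, 0, 0, 0], [5.5, 0, 0, -0.05, 0, 0, 0], [5.5, 0, 0, -0.05, 0, 0, 0]]}}

```text
clock: 8.95
position: [0.4895, 0.0239, 0.0136]
tool_rot: [-3.141, 0.0, 1.7]
force: [-0.6, 0.7, 0.0]
grip_width: 0.0551
finger_force: 0.0
```

Request:
{"api": "servo_tool", "payload": {"plan": [[5.5, 0, 0, -1, 0, 0, 0], [5.5, 0, 0, -4, 0, 0, 0], [5.5, 0, 0, -8, 0, 0, 0], [7, 0, 0, -11, 0, 0, 0], [7, 0, 0, -11, 0, 0, 0], [7, 0, 0, -11, 0, 0, 0]]}}

```text
clock: 9.55
position: [0.4898, 0.0243, 0.1245]
tool_rot: [3.14, -0.0, 1.7]
force: [0.2, 0.1, -0.6]
grip_width: 0.0699
finger_force: 0.0
```

Run:
```python
from h import *
s,f=wristcam();pickle.dump((s,f),open("w4.pkl","wb"));print(s["qpos"].round(3))
cv2.imwrite("pics/w4.png",f["frame"]);row(.4766,.1238,.115,97.4)
```

```text
[-0.471  0.505  0.399  2.06  -0.324  0.634  0.276]
from [0.4894 0.0242 0.1238] [ 1.7999e+02 -1.0000e-02  9.7390e+01] row [1.004e+01 1.000e-02 8.800e-01] [ 0.01 -0.01 -0.01]
```

View pics/w4.png

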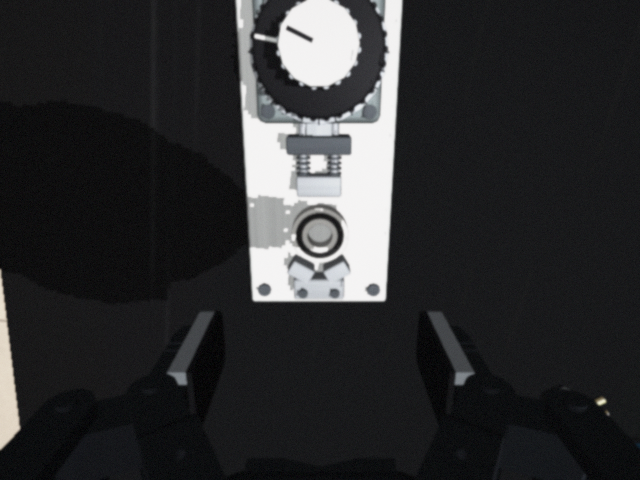

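The bearing lies flat between the V at (319,270) and the jaw front at (319,193). Next I'll go over the knob, pre-turned counter-clockwise by 50°.

Request:
{"api": "servo_tool", "payload": {"plan": [[6, 5, 0, 0, 0, 0, -8], [6, 10, 0, 0, 0, 0, -16], [6, 10, 0, 0, 0, 0, -24], [6, 10, 0, 0, 0, 0, -32], [6, 10, 0, 0, 0, 0, -40], [6, 10, 0, 0, 0, 0, -48], [6, 10, 0, 0, 0, 0, -50], [6, 10, 0, 0, 0, 0, -50], [6, 10, 0, 0, 0, 0, -50]]}}

```text
clock: 10.5
position: [0.4765, 0.1229, 0.1233]
tool_rot: [-3.141, -0.0, 2.569]
force: [-0.4, 0.4, 0.2]
grip_width: 0.0602
finger_force: 0.0
```

Run:
```python
from h import *
print(bot.observe()["qpos"].round(3));row(.4766,.1238,.07,147.4)
```

```text
[-0.498  0.481  0.163  2.046 -0.129  0.624  0.75 ]
from [0.4765 0.1229 0.1233] [-1.7997e+02 -2.0000e-02  1.4716e+02] row [0.04 0.08 5.33] [-0.03 -0.02 -0.24]
```

Request:
{"api": "servo_tool", "payload": {"plan": [[5.5, 0.05, 0.1, 2, 0, 0, 0], [5.5, 0.05, 0.1, 4, 0, 0, 0], [5.5, 0.05, 0.1, 5, 0, 0, 0], [5.5, 0.05, 0.1, 5.3, 0, 0, 0], [5.5, 0.05, 0.1, 5.3, 0, 0, 0], [5.5, 0.05, 0.1, 5.3, 0, 0, 0]]}}

```text
clock: 11.1
position: [0.4772, 0.1243, 0.0712]
tool_rot: [3.141, 0.001, 2.572]
force: [-1.1, 0.1, 0.6]
grip_width: 0.055
finger_force: 0.0
```

Request:
{"api": "servo_tool", "payload": {"plan": [[4, 0, 0, 0, 0, 0, 0], [2.6, 0, 0, 0, 0, 0, 0], [2.6, 0, 0, 0, 0, 0, 0], [2.6, 0, 0, 0, 0, 0, 0], [2.6, 0, 0, 0, 0, 0, 0], [2.6, 0, 0, 0, 0, 0, 0]], "force": 60}}

```text
clock: 11.7
position: [0.4766, 0.1235, 0.0715]
tool_rot: [-3.141, 0.0, 2.571]
force: [-6.8, -5.4, 21.2]
grip_width: 0.0299
finger_force: 57.6
```

Run:
```python
from h import *
s=bot.observe();print(s["clock"],s["force"].round(2),s["moment"].round(3),s["grip_width"]);row(.4766,.1238,.07,147.4)
```

```text
11.7 [-6.8  -5.4  21.17] [-1.456  1.525  0.007] 0.02986107735606482
from [0.4766 0.1235 0.0715] [-1.7997e+02  1.0000e-02  1.4733e+02] row [0.02 0.03 0.15] [-0.03  0.01 -0.07]
```

Request:
{"api": "servo_tool", "payload": {"plan": [[2.6, 0, -0.03, -0.07, 0, 0, 2], [2.6, 0, -0.03, -0.07, 0, 0, 4], [2.6, 0, -0.03, -0.07, 0, 0, 6], [2.6, 0, -0.03, -0.07, 0, 0, 8], [2.6, 0, -0.03, -0.07, 0, 0, 10]]}}

```text
clock: 12.2
position: [0.4765, 0.1234, 0.0717]
tool_rot: [-3.141, 0.0, 2.395]
force: [-2.6, -5.3, 9.4]
grip_width: 0.0299
finger_force: 61.0
```

```bash
cat > o.py <<'E'
from h import *
s=bot.observe();print(s["clock"],"F",s["force"].round(1),"M",s["moment"].round(3),"w",s["grip_width"].round(4),"yaw",np.degrees(s["tool_rot"][2]).round(2),"p",s["position"].round(4))
E
python3 o.py
```

```text
Traceback (most recent call last):
  File "o.py", line 2, in <module>
    s=bot.observe();print(s["clock"],"F",s["force"].round(1),"M",s["moment"].round(3),"w",s["grip_width"].round(4),"yaw",np.degrees(s["tool_rot"][2]).round(2),"p",s["position"].round(4))
                                                                                          ^^^^^^^^^^^^^^^^^^^^^
AttributeError: 'float' object has no attribute 'round'
```

```bash
sed -i 's/s\["grip_width"\].round(4)/s["grip_width"]/' o.py; python3 o.py
```

```text
12.2 F [-2.6 -5.3  9.4] M [-1.431  0.889  0.243] w 0.029881591632821745 yaw 137.22 p [0.4765 0.1234 0.0717]
```

Request:
{"api": "servo_tool", "payload": {"plan": [[2.6, 0, -0.02, -0.03, 0, 0, 2], [2.6, 0, -0.02, -0.03, 0, 0, 4], [2.6, 0, -0.02, -0.03, 0, 0, 6], [2.6, 0, -0.02, -0.03, 0, 0, 8], [2.6, 0, -0.02, -0.03, 0, 0, 10], [2.6, 0, -0.02, -0.03, 0, 0, 12]]}}

```text
clock: 12.8
position: [0.4764, 0.1234, 0.0717]
tool_rot: [-3.141, 0.0, 2.185]
force: [-1.5, -6.9, 4.3]
grip_width: 0.03
finger_force: 60.5
```

```bash
python3 o.py
```

```text
12.8 F [-1.5 -6.9  4.3] M [-1.357  0.472  0.234] w 0.02997462448119816 yaw 125.22 p [0.4764 0.1234 0.0717]
```

Request:
{"api": "servo_tool", "payload": {"plan": [[2.6, 0, 0, 0, 0, 0, 2], [2.6, 0, 0, 0, 0, 0, 4], [2.6, 0, 0, 0, 0, 0, 6], [2.6, 0, 0, 0, 0, 0, 8], [2.6, 0, 0, 0, 0, 0, 10]]}}

```text
clock: 13.3
position: [0.4764, 0.1234, 0.0717]
tool_rot: [-3.141, 0.0, 2.011]
force: [-2.0, -6.4, 3.5]
grip_width: 0.0294
finger_force: 60.5
```

```bash
python3 o.py
```

```text
13.3 F [-2.  -6.4  3.5] M [-1.345  0.61   0.279] w 0.029447697474220214 yaw 115.22 p [0.4764 0.1234 0.0717]
```

Request:
{"api": "servo_tool", "payload": {"plan": [[2.6, 0, 0, 0, 0, 0, 2], [2.6, 0, 0, 0, 0, 0, 4], [2.6, 0, 0, 0, 0, 0, 6], [2.6, 0, 0, 0, 0, 0, 8], [2.6, 0, 0, 0, 0, 0, 10]]}}

```text
clock: 13.8
position: [0.4764, 0.1234, 0.0717]
tool_rot: [-3.141, 0.0, 1.836]
force: [-2.4, -6.2, 3.8]
grip_width: 0.0298
finger_force: 60.5
```

```bash
python3 o.py
```

```text
13.8 F [-2.4 -6.2  3.8] M [-1.306  0.69   0.324] w 0.029768162260679035 yaw 105.22 p [0.4764 0.1234 0.0717]
```

Request:
{"api": "servo_tool", "payload": {"plan": [[2.6, 0, 0, 0, 0, 0, 2], [2.6, 0, 0, 0, 0, 0, 4], [2.6, 0, 0, 0, 0, 0, 6]]}}

```text
clock: 14.1
position: [0.4764, 0.1234, 0.0717]
tool_rot: [-3.141, 0.0, 1.732]
force: [-2.0, -5.5, 4.8]
grip_width: 0.0297
finger_force: 60.5
```

```bash
python3 o.py
```

```text
14.1 F [-2.  -5.5  4.8] M [-1.34   0.69   0.292] w 0.02966402323899004 yaw 99.22 p [0.4764 0.1234 0.0717]
```

Request:
{"api": "servo_tool", "payload": {"plan": [[2.6, 0, 0, 0, 0, 0, 2], [2.6, 0, 0, 0, 0, 0, 4]]}}

```text
clock: 14.3
position: [0.4763, 0.1234, 0.0717]
tool_rot: [-3.141, 0.0, 1.662]
force: [-3.0, -6.8, 3.6]
grip_width: 0.0297
finger_force: 60.5
```

```bash
python3 o.py
```

```text
14.3 F [-3.  -6.8  3.6] M [-1.326  0.738  0.26 ] w 0.029703844217653742 yaw 95.22 p [0.4763 0.1234 0.0717]
```

Request:
{"api": "servo_tool", "payload": {"plan": [[2.6, 0, 0, 0, 0, 0, 2], [2.6, 0, 0, 0, 0, 0, 4]]}}

```text
clock: 14.5
position: [0.4764, 0.1234, 0.0717]
tool_rot: [-3.141, 0.0, 1.592]
force: [-3.7, -6.7, 5.5]
grip_width: 0.0296
finger_force: 60.7
```

```bash
python3 o.py
```

```text
14.5 F [-3.7 -6.7  5.5] M [-1.321  0.718  0.25 ] w 0.029613549735296934 yaw 91.22 p [0.4764 0.1234 0.0717]
```

Request:
{"api": "servo_tool", "payload": {"plan": [[2.6, 0, 0, 0, 0, 0, 2], [2.6, 0, 0, 0, 0, 0, 4]], "force": 90}}

```text
clock: 14.7
position: [0.4763, 0.1234, 0.0718]
tool_rot: [-3.141, 0.0, 1.522]
force: [-3.8, -6.1, 8.8]
grip_width: 0.0289
finger_force: 88.2
```

```bash
python3 o.py
python3 - <<'E'
from h import *
ims=[]
for n in("scene","top"):
    f=bot.grab_frame(n);u,v=proj(f,(.487,.05,.02)).astype(int)
    ims.append(cv2.resize(f["frame"][v-45:v+45,u-60:u+60],(480,360),interpolation=cv2.INTER_CUBIC))
s,w=wristcam();ims.append(cv2.resize(w["frame"],(480,360)));
cv2.imwrite("pics/c5.png",cv2.resize(np.vstack([np.hstack(ims[:2]),np.hstack([ims[2],ims[2]*0])]),(800,600)))
E
```

```text
14.7 F [-3.8 -6.1  8.8] M [-1.404  1.047  0.345] w 0.028948674748140234 yaw 87.22 p [0.4763 0.1234 0.0718]
```

View pics/c5.png

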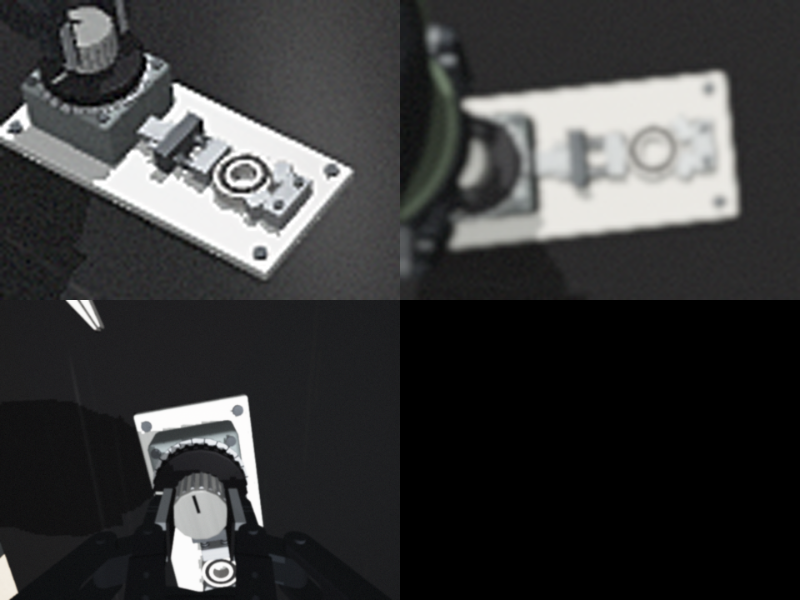

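The jaw has come up to the bearing, which is at or near home in the V, and the knob line is turning with the fingers while the ring stays put. From here I'll take small steps and feel the torque.

Request:
{"api": "servo_tool", "payload": {"plan": [[2.6, 0, 0, 0, 0, 0, 1.5], [2.6, 0, 0, 0, 0, 0, 3]]}}

```text
clock: 15.05
position: [0.4763, 0.1234, 0.0718]
tool_rot: [-3.141, 0.0, 1.47]
force: [-3.9, -6.7, 9.2]
grip_width: 0.029
finger_force: 88.2
```

```bash
python3 o.py
```

```text
15.05 F [-3.9 -6.7  9.2] M [-1.32   0.988  0.396] w 0.028958563523439475 yaw 84.25 p [0.4763 0.1234 0.0718]
```

Request:
{"api": "servo_tool", "payload": {"plan": [[2.6, 0, 0, 0, 0, 0, 1.5], [2.6, 0, 0, 0, 0, 0, 3]]}}

```text
clock: 15.25
position: [0.4764, 0.1234, 0.0718]
tool_rot: [-3.141, 0.0, 1.418]
force: [-4.1, -6.1, 8.9]
grip_width: 0.0287
finger_force: 88.3
```

```bash
python3 o.py
```

```text
15.25 F [-4.1 -6.1  8.9] M [-1.35   1.025  0.381] w 0.028708921109526542 yaw 81.25 p [0.4764 0.1234 0.0718]
```

Request:
{"api": "servo_tool", "payload": {"plan": [[2.6, 0, 0, 0, 0, 0, 1.3]]}}

```text
clock: 15.35
position: [0.4763, 0.1234, 0.0718]
tool_rot: [-3.141, 0.0, 1.395]
force: [-4.1, -6.4, 10.1]
grip_width: 0.0289
finger_force: 88.3
```

```bash
python3 o.py
```

```text
15.35 F [-4.1 -6.4 10.1] M [-1.353  1.068  0.409] w 0.028881733385898674 yaw 79.95 p [0.4763 0.1234 0.0718]
```

Request:
{"api": "servo_tool", "payload": {"plan": [[2.6, 0, 0, 0, 0, 0, 1.3]]}}

```text
clock: 15.45
position: [0.4763, 0.1234, 0.0718]
tool_rot: [-3.141, 0.0, 1.373]
force: [-3.9, -6.7, 9.1]
grip_width: 0.0287
finger_force: 88.3
```

```bash
python3 o.py
```

```text
15.45 F [-3.9 -6.7  9.1] M [-1.348  1.066  0.425] w 0.028673809124956828 yaw 78.66 p [0.4763 0.1234 0.0718]
```

Request:
{"api": "servo_tool", "payload": {"plan": [[2.6, 0, 0, 0, 0, 0, 1.5]]}}

```text
clock: 15.55
position: [0.4763, 0.1234, 0.0718]
tool_rot: [-3.141, 0.0, 1.347]
force: [-4.3, -7.0, 8.2]
grip_width: 0.0289
finger_force: 88.3
```

```bash
python3 o.py
```

```text
15.55 F [-4.3 -7.   8.2] M [-1.329  1.046  0.433] w 0.02888756449843506 yaw 77.16 p [0.4763 0.1234 0.0718]
```

The torque is about 0.17-0.18 N m above the free knob, which corresponds to about 15 N. I'll release and retreat straight up.

Request:
{"api": "servo_tool", "payload": {"plan": [[2.6, 0, 0, 0, 0, 0, 0], [3.5, 0, 0, 0, 0, 0, 0], [5, 0, 0, 0, 0, 0, 0], [5.5, 0, 0, 0, 0, 0, 0], [5.5, 0, 0, 0, 0, 0, 0], [5.5, 0, 0, 0, 0, 0, 0]]}}

```text
clock: 16.15
position: [0.4766, 0.124, 0.0716]
tool_rot: [3.141, -0.0, 1.349]
force: [-0.4, -0.1, 0.9]
grip_width: 0.0553
finger_force: 0.0
```

Request:
{"api": "servo_tool", "payload": {"plan": [[5.5, 0, 0, -1, 0, 0, 0], [5.5, 0, 0, -4, 0, 0, 0], [5.5, 0, 0, -8, 0, 0, 0], [5.5, -4, 0, -12, 0, 0, 0], [5.5, -8, 0, -14, 0, 0, 0], [5.5, -8, 0, -14, 0, 0, 0], [5.5, -8, 0, -14, 0, 0, 0]]}}

```text
clock: 16.85
position: [0.459, 0.0454, 0.2127]
tool_rot: [3.14, -0.002, 1.347]
force: [0.4, 0.7, -0.5]
grip_width: 0.0548
finger_force: 0.0
```

```bash
python3 o.py
python3 - <<'E'
from h import *
s,f=wristcam();cv2.imwrite("pics/w6.png",f["frame"])
E
```

```text
16.85 F [ 0.4  0.7 -0.5] M [ 0.008  0.007 -0.022] w 0.054838548268270754 yaw 77.18 p [0.459  0.0454 0.2127]
```

View pics/w6.png

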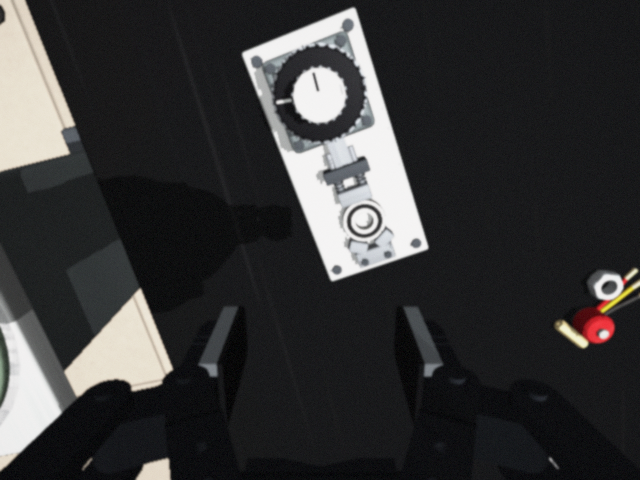

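The bearing is home in the V at (364,220), pinched by the jaw. The knob is turned, and the ring mark at (281,101) keeps its angle relative to the jig. Handing in.

```bash
python3 -c "
from workcell import bot
print(bot.job_done())"
```

```text
the job is handed in; nothing more can be done
None
```

The bearing is clamped home in the V at about 15 N, judged from the knob torque (about 0.17–0.18 N m above free); the ring and the other parts are as they were, the knob is released, and the job was handed in at about 17 s.

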